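# Set out the sample block beside the tube rack

## Robot

A 6-joint arm with a two-finger parallel gripper is mounted at the origin on the work surface. World frame = base frame: x ahead of the robot, y to its left, z up, the work surface at z = 0. Lengths are in m, angles in rad, forces in N, time in s.
With the tool pointing down it reaches from about 0.35 to 0.975 m from the base axis. Payload 4.9 kg.
Tool frame: the origin (TCP) lies at the very end of the fingers, on their centre line; the grasp point (between the pads) lies 19 mm behind it (ctrl.grasp_offset is the distance from the TCP to the grasp point, in m); z points along the fingers, y is the line along which they close (so a half turn about z gives the same grasp; the last joint's range is limited). The gripper opens to 85 mm and grips with 20 to 120 N. Pads are 22 mm wide; open, the fingers measure 114 mm over their backs; the gripper's body (76 mm by 85 mm) begins 54 mm behind the grasp point. The pads swing forward as they close: fully open they stand 13 mm farther back than shut.
Start: joints at [1.218, 0.053, 1.613, -0, 1.476, -0.119], TCP at [0.145, 0.608, 0.231] pointing down, gripper open.
Joint ranges: [-3.01, 3.01], [-1.01, 2.22], [0.06, 2.58], [-1.02, 4.17], [0.09, 2.62], [-3.14, 3.14]. Speed limits (rad/s): [2.57, 2.57, 3.14, 3.14, 3.14, 3.14].

## Interface

Orientations are given as a rotation vector (axis times angle).
In Python, from station import ctrl, optics gives the robot as it stands.
- The arm moves only by the shell command python3 -m handwheel 'ROWS' [OPENING] [FORCE]. ROWS is JSON, a list of rows, each an object of numbers: "tx", "ty", "tz": the shift along the tool's x, y, z in mm; "roll": the turn about the tool's z in rad. A call has 1 to 12 rows; each row shifts and turns the commanded pose from where the row before left it, along the tool's axes as they then stand; what a row does not reach is not made up. A row lasts 1/12 s, in which the tool goes at most 41.7 mm and 7.16 degrees, less where a joint would pass 70% of its speed; a pose out of reach is approached as far as the arm can. A call with a gripper value outside its range is refused whole. OPENING is the finger opening in mm, from 0 to 85.4, set as the call begins (- or left out, the last holds). The fingers move at their own pace and stop on an object; FORCE is the grip in N (left out, the last holds). Time passes only in rows, so rows that do not move let the fingers close. It gives the time, the measured TCP pose, the force, the opening and the grip force at its end, in the units of the state.
- ctrl.get_obs(): the state, without advancing time (a new reading comes with each control period).
- optics.get_image(name): name is "scene" or "top" or "wrist"; returns (picture, depth): 400x640x3 uint8, red, green, blue; 400x640 float32, m along the optical axis (not along the pixel's ray), 0 where there is no reading.
- optics.camera_params(name): a dict with "mtx" (3x3 intrinsics, pixels), "extrinsics" (4x4, takes a point from camera to world coordinates); the wrist camera has in their place "tool_from_camera" (4x4, takes a point from camera to tool coordinates, whose origin is the TCP and whose axes are the flange's). Camera axes: x right, y down, z forward; pixel columns grow to the right and rows downward; lengths in m; the calibration is good to about 2 mm. The wrist camera is an equidistant fisheye: a pixel r from the principal point sees the ray r / f radians off the axis. A picture is of the moment at which its call begins: read the wrist's pose just before it. camera_params takes no time and is no camera call.
- ctrl.finish_job(): hands the job in; it is judged then, once.
The state is a dict: "t": time; "q": joint angles; "dq": joint speeds; "effort": joint torques, N m; "tool_pos": TCP position; "tool_rot": TCP orientation; "contact_force": force on the tool from outside, world axes, zero at the start; "wrist_torque": the same for the moment, N m; "opening": finger opening in m; "grip_force": force on a finger pad.
Only numpy, scipy, OpenCV 4.12 (cv2) and the standard library are available. Lean on these libraries where they do the work, as an engineer would, in place of code of your own. Each camera call takes 0.05 s, during which the arm holds its last target. There are 200 camera calls.

## Task

Flip the toggle clamp on the mixer fully over to its open side and leave it open, then lift the sample block off, keeping it upright, and stand it on the worktop centred in front of the black tube rack (on the robot's side), square to the rack with its long sides along the rack's long sides; put the white cover squarely on top of the block. Stand the squat amber jar to the left of the block and the tall white bottle to its right, as seen from the robot, both in line with the block parallel to the rack. Leave a clear gap of about 3 cm between rack and block and between the block and each of its two neighbours, and do not disturb the roll of tape or the big wash bottle.

Things in the scene. Friction and masses are not known exactly. Their poses are not given: they have to be found in the camera images.
- rack: Black tube rack, fixed to the worktop, 56 mm (its x) by 110 mm (its y), body 45 mm high, capped tubes standing in it up to 75 mm. Origin: centre of its underside. Its x axis points away from the robot (turned by up to 0.25 rad), its y axis to the robot's left. Its front face, towards the robot, is at x = -28 mm.
- mixer: White mixer, fixed, with a steel deck 50 mm high; origin on the worktop, x away from the robot (turned up to 0.25 rad), y left; spans x -155 to 35, y -65 to 65 mm. The block stands on the deck centred at x -75, y 0. The clamp's pivot (axis along y) is at x -10, y 0, height 107 mm, between dark bracket plates up to 116 mm high and 32 mm wide in y, behind the block.
- clamp (a joint): Clamp angle, rad: 0 closed, 1.85 open. Arm with a pad 62 mm from the pivot lies over the block; the handle, fixed to it, rises from the pivot, leaning 0.52 rad towards the block (mixer -x). Push the handle to mixer +x to lift the arm; only its weight resists (about 1 N). Past about 1 rad it falls open by itself and stays: handle nearly level behind the pivot, arm upright, clear of the block.
- clamp_handle (a point): Centre of the round end of the clamp's black handle (a bar 18 mm thick over its outer half), 85 mm from the pivot; closed, it is 42 mm towards the block from the pivot and 181 mm above the worktop.
- sample_block: Plain aluminium block, 50 mm (its x) by 60 mm (its y), 45 mm high, 0.36 kg, top flat with nine dark vial wells. Starts clamped on the mixer's deck, square with it. Origin: centre of its underside.
- cover: White plastic cover plate for the block, 50 mm (its x) by 60 mm (its y), 8 mm thick, with a black grip bar on top, 34 mm long along x, 12 mm wide along y and 22 mm high (its top 30 mm above the underside). Lies flat on the worktop. Origin: centre of its underside.
- jar: Squat amber glass jar with a black lid, 52 mm across and straight-sided up to 44 mm, lid 47 mm across, 62 mm high in all, upright. Origin: centre of its underside.
- bottle: Slim tall white plastic bottle with a white cap, 42 mm across, 100 mm high with the cap, straight-sided up to 60 mm, then narrowing to a neck, upright. Origin: centre of its underside.
- tape: Bystander: roll of white tape lying flat, 72 mm across, 24 mm high. Origin: centre of its underside. Leave it alone.
- wash: Bystander: big grey wash bottle, 68 mm across, 140 mm high, upright. Origin: centre of its underside. Leave it alone.
Mind the look-alikes: they are no part of the job. Several things look just like the mixer: the one meant starts farthest to the robot's left.

How it is judged:
By the outcome, as a careful person would: the job done as asked, in the order asked, and still so for the second after the job is handed in, with the robot touching nothing.
It also fails if it takes over 136 s, if anything falls off the work surface, if the arm or the gripper's body presses on something with over 40 N, if the wrist force passes 120 N, or if a joint passes its speed limit or range.

## Working session

There is one attempt and no reset: what is moved stays moved. The work goes in short steps, Python scripts to look and compute and a shell command to move; the robot and the scene stay as the last step left them, time stands still between calls to the robot, and variables do not carry over. Pictures are saved under pics/ and viewed, at most 14 in all, crops included, and the job is handed in when it is done.

```bash
mkdir -p pics; ls
cat > h.py <<'E'
import numpy as np, cv2
from station import ctrl, optics
from scipy.spatial.transform import Rotation as R
def grab(n):
    o=ctrl.get_obs(); im,d=optics.get_image(n); return o,im,d
def save(n,im): cv2.imwrite('pics/'+n,cv2.cvtColor(im,cv2.COLOR_RGB2BGR))
def world(n,d):
    p=optics.camera_params(n);K=np.array(p['mtx']);E=np.array(p['extrinsics'])
    v,u=np.mgrid[:d.shape[0],:d.shape[1]]
    P=np.stack([(u-K[0,2])/K[0,0]*d,(v-K[1,2])/K[1,1]*d,d],-1)
    W=P@E[:3,:3].T+E[:3,3]; W[d<=0]=np.nan
    return W
def ray(n,u,v,z):
    p=optics.camera_params(n);K=np.array(p['mtx']);E=np.array(p['extrinsics'])
    r=E[:3,:3]@np.array([(u-K[0,2])/K[0,0],(v-K[1,2])/K[1,1],1]);c=E[:3,3]
    return c+r*(z-c[2])/r[2]
E
python3 - <<'E'
from h import *
for n in('scene','top'):
    o,im,d=grab(n); save(n+'0.png',im); np.save(n+'0.npy',d); np.save(n+'0i.npy',im)
    p=optics.camera_params(n); print(n,np.round(p['mtx'],1).tolist(),np.round(p['extrinsics'],3).tolist(),(d>0).mean())
print(o)
p=optics.camera_params('wrist');print(p)
E
```

```text
pics
scene [[405.7, 0.0, 323.8], [0.0, 405.7, 200.2], [0.0, 0.0, 1.0]] [[0.798, 0.525, -0.297, 0.896], [0.603, -0.682, 0.414, -0.539], [0.015, -0.509, -0.86, 1.041], [0.0, 0.0, 0.0, 1.0]] 0.99590234375
top [[386.9, 0.0, 317.6], [0.0, 386.9, 196.8], [0.0, 0.0, 1.0]] [[-0.02, -0.994, 0.112, 0.492], [-0.999, 0.016, -0.029, -0.11], [0.027, -0.112, -0.993, 1.192], [0.0, 0.0, 0.0, 1.0]] 0.995921875
{'t': 0.05, 'q': array([ 1.21796835e+00,  5.33818541e-02,  1.61426222e+00,  1.06446928e-06,
        1.47600924e+00, -1.18973503e-01]), 'dq': array([-5.22737317e-05,  5.17788168e-04, -2.46130124e-03,  1.81121037e-04,
        1.59251403e-03,  1.91200669e-03]), 'effort': array([ 1.19814831e-03, -3.95170856e+01, -3.71663833e+01,  4.43703527e-05,
        4.08004067e-03, -2.58236099e-06]), 'tool_pos': array([0.14460067, 0.6074133 , 0.23006651]), 'tool_rot': array([-0.36644495, -3.11966028,  0.00314635]), 'contact_force': array([ 0.54900593,  0.55179018, -0.16488532]), 'wrist_torque': array([0.02850993, 0.03994153, 0.02986232]), 'grip_force': 0.0, 'opening': 0.08541194634348265}
{'mtx': array([[309.70691629,   0.        , 320.38051203],
       [  0.        , 309.70691629, 200.55659312],
       [  0.        ,   0.        ,   1.        ]]), 'tool_from_camera': array([[ 8.37578803e-04, -9.54126327e-01, -2.99403158e-01,
         7.65686274e-02],
       [ 9.99999306e-01,  1.04725362e-03, -5.39854107e-04,
        -1.07788401e-03],
       [ 8.28640057e-04, -2.99402498e-01,  9.54126542e-01,
        -1.43136666e-01],
       [ 0.00000000e+00,  0.00000000e+00,  0.00000000e+00,
         1.00000000e+00]])}
```

View pics/top0.png

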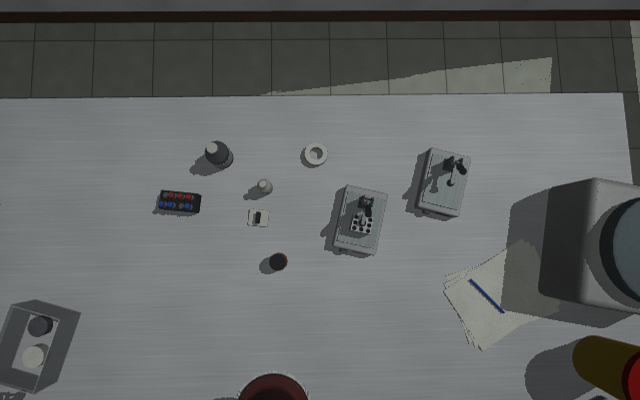

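View pics/scene0.png

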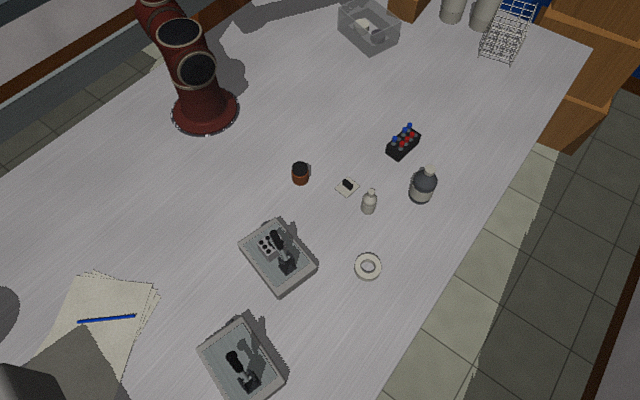

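Run:
```python
from h import *
def proj(n,P):
    p=optics.camera_params(n);E=np.array(p['extrinsics']);K=np.array(p['mtx'])
    c=E[:3,:3].T@(np.array(P)-E[:3,3]); return np.round((K@c)[:2]/c[2],0)
for n in('top','scene'):
    for P in([0,0,0],[0,0,.3],[.145,.608,.23],[.5,0,0]): print(n,P,proj(n,P))
    W=world(n,np.load(n+'0.npy')); 
    for (u,v) in {'top':[(320,250),(360,225),(180,202),(258,218),(278,262),(265,187),(316,146),(218,153),(271,390)],'scene':[(280,350-70),(300,180),(347,190)]}[n]: print((u,v),np.round(W[v,u],3))
o,im,d=grab('wrist');save('wrist0.png',im)
```

```text
top [0, 0, 0] [272. 411.]
top [0, 0, 0.3] [259. 473.]
top [0.145, 0.608, 0.23] [ -1. 397.]
top [0.5, 0, 0] [271. 239.]
(320, 250) [ 0.463 -0.149  0.   ]
(360, 225) [ 0.533 -0.26   0.101]
(180, 202) [0.613 0.264 0.044]
(258, 218) [0.562 0.036 0.03 ]
(278, 262) [ 0.432 -0.025  0.061]
(265, 187) [0.648 0.009 0.079]
(316, 146) [ 0.781 -0.142  0.025]
(218, 153) [0.744 0.139 0.107]
(271, 390) [ 0.073 -0.001  0.037]
scene [0, 0, 0] [205. 110.]
scene [0, 0, 0.3] [179.  34.]
scene [0.145, 0.608, 0.23] [347. -22.]
scene [0.5, 0, 0] [322. 185.]
(280, 280) [ 0.609 -0.319  0.055]
(300, 180) [ 0.451 -0.042  0.035]
(347, 190) [0.573 0.029 0.007]
```

View pics/wrist0.png

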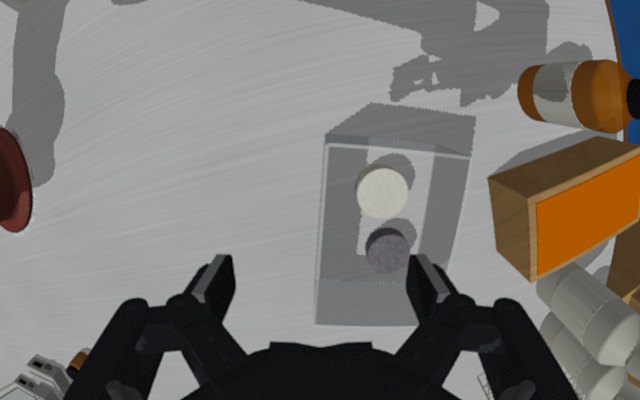

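```bash
cat > m.py <<'E'
from h import *
W=np.concatenate([world(n,np.load(n+'0.npy'))[::1] .reshape(-1,3) for n in('top','scene')])
src=np.repeat([0,1],400*640)
def sel(c,r,z0,z1,s):
    m=(np.hypot(W[:,0]-c[0],W[:,1]-c[1])<r)&(W[:,2]>z0)&(W[:,2]<z1)&(src==s); return W[m]
def rect(P):
    (c,s,a)=cv2.minAreaRect((P[:,:2]*1000).astype(np.float32)); return np.round(c,1),np.round(s,1),round(a,1),len(P)
for s in(0,1):
    print('view',s)
    for nm,c,r,z0,z1 in [('mixer deck',(.54,-.26),.14,.042,.058),('block/clamp',(.52,-.26),.045,.088,.1),('rack',(.61,.265),.075,.035,.05),('rackall',(.61,.265),.075,.02,.09),('cover',(.565,.036),.045,.004,.014),('grip',(.565,.036),.045,.02,.035),('jar lid',(.435,-.025),.045,.055,.07),('jar',(.435,-.025),.045,.015,.07),('bottle',(.65,.01),.045,.02,.06),('botcap',(.65,.01),.045,.085,.11),('tape',(.77,-.14),.06,.018,.03),('wash',(.745,.14),.06,.08,.145),('handle',(.55,-.26),.09,.125,.2)]:
        P=sel(c,r,z0,z1,s)
        if len(P)>3: print(nm,*rect(P),'mean',np.round(P.mean(0),3),'med z',round(np.median(P[:,2]),3))
im=np.load('top0i.npy')[160:270,310:490]; save('crop0.png',cv2.resize(im,None,fx=4,fy=4,interpolation=cv2.INTER_CUBIC))
E
python3 m.py
```

```text
view 0
mixer deck [ 552.5 -267.8] [129.4 188.7] 75.7 2044 mean [ 0.55  -0.265  0.048] med z 0.048
block/clamp [ 537.9 -265.2] [59.1 49.6] 75.8 294 mean [ 0.535 -0.264  0.095] med z 0.095
rack [618.  271.1] [113.1  56.1] 83.4 518 mean [0.617 0.267 0.044] med z 0.044
rackall [618.  271.1] [113.1  56.1] 83.4 756 mean [0.616 0.265 0.051] med z 0.045
cover [565.7  35.3] [80.9 49.8] 82.8 263 mean [0.566 0.038 0.008] med z 0.008
grip [566.3  38.6] [11.7 33.6] 82.4 49 mean [0.566 0.038 0.029] med z 0.029
jar lid [433.7 -22.2] [42.7 45.9] 43.5 207 mean [ 0.434 -0.022  0.062] med z 0.062
jar [434.4 -23.1] [50.3 49.4] 53.2 254 mean [ 0.434 -0.024  0.058] med z 0.061
bottle [655.9  11.4] [38.6 35.2] 10.6 35 mean [0.647 0.005 0.042] med z 0.044
botcap [655.8  15.6] [18.2 18.2] 45.7 47 mean [0.656 0.015 0.098] med z 0.099
tape [ 759.5 -140.2] [68.3 68.8] 43.9 288 mean [ 0.76  -0.14   0.024] med z 0.024
wash [751.7 149.2] [63.5 65.3] 44.9 422 mean [0.747 0.144 0.109] med z 0.103
handle [ 573.9 -272.3] [16.9 43.3] 84.6 83 mean [ 0.57  -0.271  0.172] med z 0.178
view 1
mixer deck [ 551.8 -269.2] [128
[... 320 characters left out ...]
.8  38.5] [60. 66.] 83.1 220 mean [0.567 0.035 0.008] med z 0.008
grip [565.7  37. ] [13.4 34.7] 80.7 55 mean [0.567 0.036 0.028] med z 0.028
jar lid [432.8 -23.8] [45.2 45.7] 0.5 177 mean [ 0.434 -0.024  0.062] med z 0.062
jar [434.7 -25.4] [48.7 50.8] 73.1 324 mean [ 0.439 -0.03   0.051] med z 0.059
bottle [660.7   5.3] [42.3 21.8] 27.6 109 mean [0.662 0.001 0.041] med z 0.041
botcap [656.9  13.8] [19.6 18.5] 49.7 54 mean [0.657 0.012 0.098] med z 0.1
tape [ 760.1 -141.6] [69.7 70.6] 61.6 392 mean [ 0.76  -0.142  0.024] med z 0.024
wash [754.3 140.4] [65.9 54.1] 11.7 462 mean [0.755 0.137 0.109] med z 0.104
handle [ 573.5 -275.1] [17.  44.5] 74.6 176 mean [ 0.573 -0.276  0.165] med z 0.167
```

View pics/crop0.png

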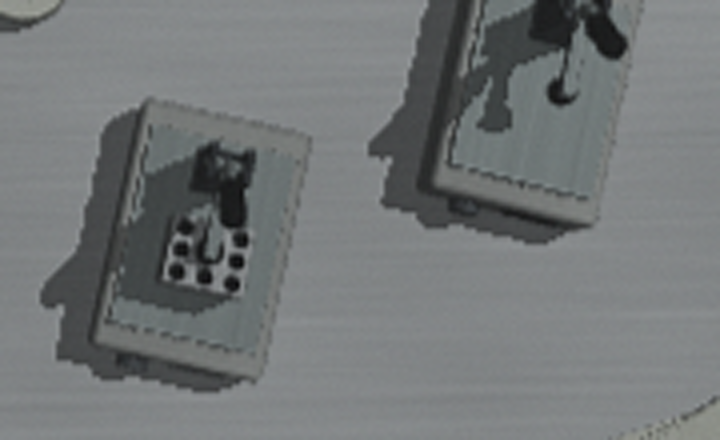

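```bash
cat >> h.py <<'E'
def to(x,y,z,phi):
    "remaining shift, current tool axes (mm), roll; phi = world angle of tool y, deg"
    o=ctrl.get_obs(); M=R.from_rotvec(o['tool_rot']).as_matrix()
    d=M.T@(np.array([x,y,z])-o['tool_pos']*1000); a=np.degrees(np.arctan2(M[1,1],M[0,1]))
    r=(a-phi+90)%180-90
    print('t %.1f'%o['t'],'pos',np.round(o['tool_pos']*1000,1),'phi %.1f'%a,'down %.4f'%M[2,2],'| shift',np.round(d,1),'roll %.3f'%np.radians(r),'q6 %.2f'%o['q'][5],'F',np.round(o['contact_force'],1),'open %.1f'%(o['opening']*1000))
E
python3 -m handwheel '[{"tx":-23.7,"ty":-31.6,"roll":0.005},{"tx":-23.7,"ty":-31.6},{"tx":-23.7,"ty":-31.6},{"tx":-23.7,"ty":-31.6},{"tx":-23.7,"ty":-31.6},{"tx":-23.7,"ty":-31.6},{"tx":-23.7,"ty":-31.6},{"tx":-23.7,"ty":-31.6},{"tx":-23.7,"ty":-31.6},{"tx":-23.7,"ty":-31.6},{"tx":-23.7,"ty":-31.6},{"tx":-23.7,"ty":-31.6}]' 0 20; python3 -c "
from h import *
to(523,-261,225,75.95)"
```

```text
t 0.1 pos [144.6 607.5 230.4] phi 76.6 down -1.0000 | shift [-569.3 -757.2    6.4] roll 0.011 q6 -0.12 F [-0.3 -0.3  1.1] open 85.8$[0]: bad value
```

```bash
python3 -m handwheel '[{"tx":-24,"ty":-31,"tz":0,"roll":0}]' 0 20; python3 -m handwheel --help | head -20
```

```text
t: 0.23
tool_pos: [0.1593, 0.5746, 0.2296]
tool_rot: [-0.36, -3.119, 0.001]
contact_force: [0.6, -0.9, 0.0]
opening: 0.0754
grip_force: 0.0invalid input: not JSON, or not a number
```

```bash
python3 -m handwheel '[{"tx":-24,"ty":-31,"tz":0,"roll":0},{"tx":-24,"ty":-31,"tz":0,"roll":0},{"tx":-24,"ty":-31,"tz":0,"roll":0},{"tx":-24,"ty":-31,"tz":0,"roll":0},{"tx":-24,"ty":-31,"tz":0,"roll":0},{"tx":-24,"ty":-31,"tz":0,"roll":0},{"tx":-24,"ty":-31,"tz":0,"roll":0},{"tx":-24,"ty":-31,"tz":0,"roll":0},{"tx":-24,"ty":-31,"tz":0,"roll":0},{"tx":-24,"ty":-31,"tz":0,"roll":0},{"tx":-24,"ty":-31,"tz":0,"roll":0},{"tx":-24,"ty":-31,"tz":0,"roll":0}]'; python3 -c "
from h import *
to(523,-261,225,75.95)"
```

```text
t: 1.23
tool_pos: [0.3551, 0.1419, 0.2312]
tool_rot: [0.366, 3.119, 0.0]
contact_force: [1.1, -1.1, 0.0]
opening: 0.0001
grip_force: 0.0
t 1.2 pos [355.1 141.9 231.2] phi 76.6 down -1.0000 | shift [-256.6 -353.1    6.3] roll 0.012 q6 -1.15 F [ 1.1 -1.1  0. ] open 0.1
```

```bash
python3 -m handwheel '[{"tx":-24,"ty":-32,"tz":0,"roll":0.01},{"tx":-24,"ty":-32,"tz":0,"roll":0},{"tx":-24,"ty":-32,"tz":0,"roll":0},{"tx":-24,"ty":-32,"tz":0,"roll":0},{"tx":-24,"ty":-32,"tz":0,"roll":0},{"tx":-24,"ty":-32,"tz":0,"roll":0},{"tx":-24,"ty":-32,"tz":0,"roll":0},{"tx":-24,"ty":-32,"tz":0,"roll":0},{"tx":-24,"ty":-32,"tz":0,"roll":0},{"tx":-24,"ty":-32,"tz":0,"roll":0},{"tx":-16,"ty":-33,"tz":0,"roll":0}]'; python3 -c "
from h import *
to(523,-261,173,75.95)
o,im,d=grab('wrist');save('w1.png',im)"
```

```text
t: 2.15
tool_pos: [0.5193, -0.2626, 0.2307]
tool_rot: [-0.382, -3.118, -0.001]
contact_force: [0.2, 0.6, -0.5]
opening: 0.0001
grip_force: 0.0
t 2.1 pos [ 519.3 -262.6  230.7] phi 76.0 down -1.0000 | shift [-3.2  2.4 57.7] roll 0.001 q6 -1.92 F [ 0.2  0.6 -0.5] open 0.1
```

View pics/w1.png

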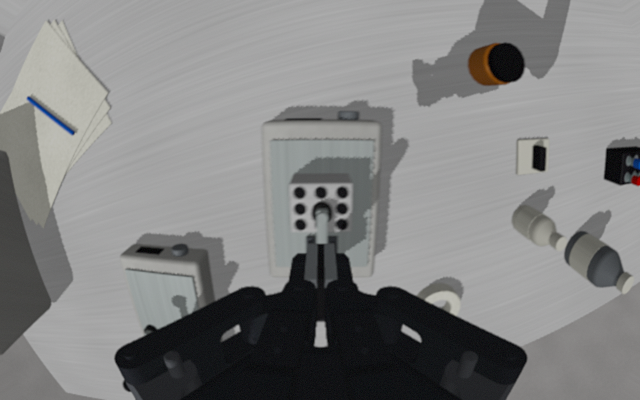

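The wrist view shows the block (320,207) under the clamp pad (321,212), square with the mixer and centred in the gripper. Lower and push the handle.

```bash
python3 -m handwheel '[{"tx":0,"ty":2,"tz":20,"roll":0},{"tx":0,"ty":0,"tz":20,"roll":0},{"tx":0,"ty":0,"tz":18,"roll":0},{"tx":-14,"ty":0,"tz":0,"roll":0},{"tx":-14,"ty":0,"tz":0,"roll":0},{"tx":-14,"ty":0,"tz":0,"roll":0},{"tx":-14,"ty":0,"tz":0,"roll":0},{"tx":-14,"ty":0,"tz":0,"roll":0},{"tx":-14,"ty":0,"tz":0,"roll":0},{"tx":-14,"ty":0,"tz":0,"roll":0},{"tx":-14,"ty":0,"tz":0,"roll":0},{"tx":-12,"ty":0,"tz":0,"roll":0}]'; python3 -m handwheel '[{"tx":-5,"ty":0,"tz":0,"roll":0},{"tx":0,"ty":0,"tz":-30,"roll":0},{"tx":0,"ty":0,"tz":-30,"roll":0},{"tx":40,"ty":0,"tz":0,"roll":0},{"tx":40,"ty":0,"tz":0,"roll":0},{"tx":40,"ty":0,"tz":0,"roll":0},{"tx":12,"ty":0,"tz":0,"roll":0},{"tx":0,"ty":0,"tz":0,"roll":0}]' 85; python3 -c "
from h import *
to(537.6,-265.3,231,75.95)
for n in('wrist','scene'):
    o,im,d=grab(n); np.save(n+'1.npy',d); save(n+'c.png',im if n=='wrist' else cv2.resize(im[200:320,200:360],None,fx=4,fy=4))
W=world('scene',d).reshape(-1,3)
P=W[(np.hypot(W[:,0]-.56,W[:,1]+.27)<.14)&(W[:,2]>.088)&(W[:,2]<.102)]; print(cv2.minAreaRect((P[:,:2]*1000).astype(np.float32)))
P=W[(np.hypot(W[:,0]-.64,W[:,1]+.29)<.12)&(W[:,2]>.104)&(W[:,2]<.2)]; print(np.round((P-[.6104,-.2831,0])@np.array([[.97,.2436,0],[-.2436,.97,0],[0,0,1]])*1000)[::12].tolist())"
```

```text
t: 3.2
tool_pos: [0.6398, -0.2885, 0.1727]
tool_rot: [-0.382, -3.117, -0.001]
contact_force: [-0.2, 0.4, 0.0]
opening: -0.0004
grip_force: 0.0
t: 3.87
tool_pos: [0.5133, -0.2569, 0.2327]
tool_rot: [-0.383, -3.117, -0.001]
contact_force: [0.8, 0.5, 0.0]
opening: 0.0851
grip_force: 0.0
t 3.9 pos [ 513.3 -256.9  232.7] phi 76.0 down -1.0000 | shift [-25.6  -2.3   1.7] roll 0.000 q6 -1.92 F [0.8 0.5 0. ] open 85.1
((562.7461547851562, -272.6429138183594), (59.81610870361328, 104.37540435791016), 76.17820739746094)
[[-3.0, 7.0, 177.0], [-0.0, -6.0, 182.0], [5.0, 3.0, 173.0], [3.0, -6.0, 170.0], [13.0, 1.0, 173.0], [-7.0, -5.0, 132.0], [-17.0, -12.0, 117.0], [-16.0, -15.0, 117.0], [-21.0, -16.0, 105.0], [2.0, 10.0, 107.0], [3.0, 4.0, 113.0], [-7.0, -16.0, 112.0], [0.0, -12.0, 113.0], [16.0, -3.0, 123.0], [26.0, 5.0, 122.0], [29.0, 0.0, 124.0], [38.0, 6.0, 127.0], [31.0, -8.0, 122.0], [40.0, -5.0, 128.0], [47.0, -1.0, 132.0], [53.0, 3.0, 130.0], [60.0, 7.0, 132.0], [53.0, -9.0, 128.0], [58.0, -7.0, 132.0], [64.0, -5.0, 133.0], [69.0, -3.0, 136.0], [76.0, 0.0, 137.0], [74.0, -7.0, 131.0]]
```

View pics/scenec.png

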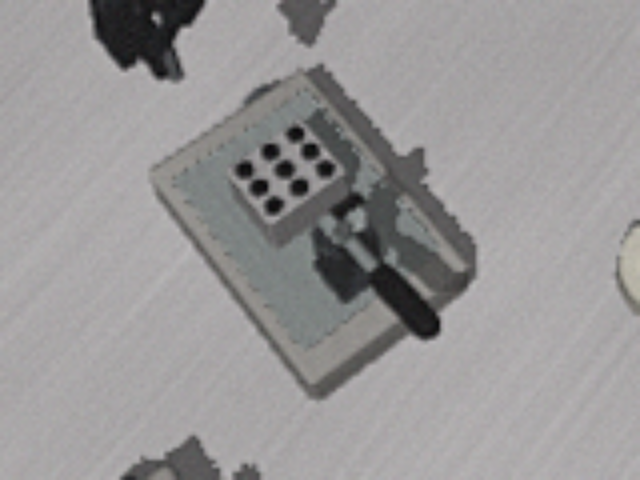

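The clamp is open: its handle (405,300) lies level behind the pivot and the arm stands upright clear of the block (285,170). Grasping the block.

```bash
python3 -m handwheel '[{"tx":-12,"ty":-2,"tz":0,"roll":0},{"tx":-13,"ty":0,"tz":0,"roll":0},{"tx":0,"ty":0,"tz":25,"roll":0},{"tx":0,"ty":0,"tz":25,"roll":0},{"tx":0,"ty":0,"tz":25,"roll":0},{"tx":0,"ty":0,"tz":25,"roll":0},{"tx":0,"ty":0,"tz":25,"roll":0},{"tx":0,"ty":0,"tz":25,"roll":0},{"tx":0,"ty":0,"tz":18,"roll":0},{"tx":0,"ty":0,"tz":0,"roll":0}]'; python3 -c "
from h import *
to(537.6,-265.3,63,75.95)"; python3 -m handwheel '[{"tx":0,"ty":0,"tz":0,"roll":0},{"tx":0,"ty":0,"tz":0,"roll":0},{"tx":0,"ty":0,"tz":0,"roll":0},{"tx":0,"ty":0,"tz":0,"roll":0},{"tx":0,"ty":0,"tz":0,"roll":0},{"tx":0,"ty":0,"tz":0,"roll":0}]' 40 50;  python3 -c "
from h import *
to(537.6,-265.3,63,75.95)"
```

```text
t: 4.8
tool_pos: [0.538, -0.2642, 0.0599]
tool_rot: [-0.38, -3.111, -0.006]
contact_force: [-1.3, 0.1, -0.6]
opening: 0.0847
grip_force: 0.0
t 4.8 pos [ 538.  -264.2   59.9] phi 76.1 down -1.0000 | shift [ 0.2 -1.2 -3.1] roll 0.002 q6 -1.91 F [-1.3  0.1 -0.6] open 84.7
t: 5.3
tool_pos: [0.5415, -0.2667, 0.0674]
tool_rot: [0.382, 3.114, -0.003]
contact_force: [3.7, -0.7, 3.5]
opening: 0.0589
grip_force: 57.8
t 5.3 pos [ 541.5 -266.7   67.4] phi 76.0 down -1.0000 | shift [4.1 0.4 4.4] roll 0.001 q6 -1.91 F [ 3.7 -0.7  3.5] open 58.9
```

```bash
python3 -m handwheel '[{"tx":0,"ty":0,"tz":0,"roll":0},{"tx":0,"ty":0,"tz":0,"roll":0},{"tx":0,"ty":0,"tz":0,"roll":0}]';python3 -m handwheel '[{"tx":0,"ty":0,"tz":-4,"roll":0},{"tx":0,"ty":0,"tz":-12,"roll":0},{"tx":0,"ty":0,"tz":-20,"roll":0},{"tx":0,"ty":0,"tz":-25,"roll":0},{"tx":0,"ty":0,"tz":-25,"roll":0},{"tx":0,"ty":0,"tz":-20,"roll":0},{"tx":0,"ty":0,"tz":-10,"roll":0},{"tx":0,"ty":0,"tz":0,"roll":0},{"tx":0,"ty":0,"tz":0,"roll":0}]'; python3 -c "
from h import *
to(537.6,-265.3,180,75.95)
o,im,d=grab('wrist');save('w2.png',im);np.save('w2.npy',d)"
```

```text
t: 5.55
tool_pos: [0.5415, -0.2667, 0.0674]
tool_rot: [0.382, 3.114, -0.003]
contact_force: [3.1, -0.7, 6.6]
opening: 0.0589
grip_force: 58.1
t: 6.3
tool_pos: [0.5393, -0.2656, 0.1806]
tool_rot: [-0.382, -3.117, -0.001]
contact_force: [0.1, -0.6, -3.8]
opening: 0.059
grip_force: 57.2
t 6.3 pos [ 539.3 -265.6  180.6] phi 76.0 down -1.0000 | shift [ 1.7 -0.1  0.6] roll 0.001 q6 -1.91 F [ 0.1 -0.6 -3.8] open 59.0
```

View pics/w2.png

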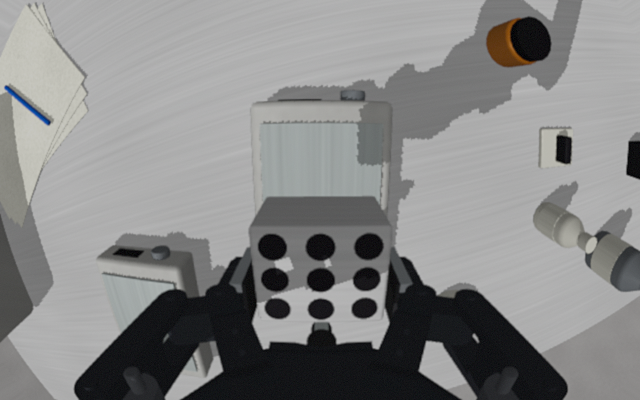

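The block is held upright (top face centred at (320,275), wells level). Measuring how it sits in the gripper.

```bash
cat >> h.py <<'E'
def wrist_tool(d):
    p=optics.camera_params('wrist');K=np.array(p['mtx']);T=np.array(p['tool_from_camera'])
    v,u=np.mgrid[:d.shape[0],:d.shape[1]]; x=(u-K[0,2])/K[0,0];y=(v-K[1,2])/K[1,1]
    r=np.hypot(x,y)+1e-9; t=np.tan(r)*d/r
    P=np.stack([x*t,y*t,d],-1); W=P@T[:3,:3].T+T[:3,3]; W[(d<=0)|(r>1.3)]=np.nan
    return W*1000
def fit(P,ax=2):
    A=np.c_[P[:,:2],np.ones(len(P))]; return np.linalg.lstsq(A,P[:,2],rcond=None)[0]
E
python3 - <<'E'
from h import *
d=np.load('w2.npy'); T=wrist_tool(d)
for u,v in[(320,262),(295,262),(345,262),(320,294),(290,312),(345,292),(320,210),(320,160)]: print((u,v),np.round(T[v,u],1))
m=np.zeros(d.shape,bool); m[200:320,250:390]=1
P=T[m]; z0=T[262,320,2]; P=P[np.abs(P[:,2]-z0)<3]; print(len(P),fit(P),P.min(0),P.max(0),cv2.minAreaRect(P[:,:2].astype(np.float32)))
F=T[190:235,265:375].reshape(-1,3); F=F[(F[:,2]>z0+5)&(F[:,2]<z0+45)]; print('front face',F.min(0),F.max(0),np.median(F,0))
E
```

```text
(320, 262) [ 13.5  -1.3 -28.4]
(295, 262) [ 13.  -11.9 -27.7]
(345, 262) [ 13.1   9.3 -27.7]
(320, 294) [ -3.   -1.3 -28.3]
(290, 312) [-13.1 -15.1 -28.9]
(345, 292) [ -2.1   9.8 -28.1]
(320, 210) [29.6 -1.3 -8.2]
(320, 160) [ 28.6  -1.6 130.8]
12970 [ 6.30732933e-03  2.40212313e-05 -2.83502311e+01] [-20.10565643 -31.99885999 -31.35620638] [ 30.32117327  29.04758496 -25.40570519] ((5.129386901855469, -1.4645004272460938), (50.39516067504883, 61.08340072631836), 0.07227449864149094)
front face [ 28.56720466 -30.88123818 -23.38268914] [30.54294809 27.6748242  15.42879313] [29.62625984 -1.71597384 -6.37833951]
```

```bash
python3 -m handwheel '[{"tx":3,"ty":12,"tz":0,"roll":0},{"tx":6,"ty":25,"tz":0,"roll":0},{"tx":9,"ty":36,"tz":0,"roll":0},{"tx":9,"ty":36,"tz":0,"roll":0},{"tx":9,"ty":36,"tz":0,"roll":0},{"tx":9,"ty":36,"tz":0,"roll":0},{"tx":9,"ty":36,"tz":0,"roll":0},{"tx":9,"ty":36,"tz":0,"roll":0},{"tx":9,"ty":36,"tz":0,"roll":0},{"tx":9,"ty":36,"tz":0,"roll":0},{"tx":9,"ty":36,"tz":0,"roll":0},{"tx":9,"ty":36,"tz":0,"roll":0}]'; python3 -m handwheel '[{"tx":9,"ty":36,"tz":0,"roll":0},{"tx":9,"ty":36,"tz":0,"roll":0},{"tx":9,"ty":36,"tz":0,"roll":0},{"tx":6,"ty":24,"tz":0,"roll":0},{"tx":0,"ty":0,"tz":0,"roll":-0.06},{"tx":0,"ty":0,"tz":0,"roll":-0.068},{"tx":0,"ty":0,"tz":0,"roll":0},{"tx":0,"ty":0,"tz":0,"roll":0},{"tx":0,"ty":0,"tz":0,"roll":0}]'; python3 -c "
from h import *
to(540.4,279,30,83.35)"
```

```text
t: 7.35
tool_pos: [0.5376, 0.1455, 0.1791]
tool_rot: [-0.381, -3.115, 0.001]
contact_force: [1.6, -0.5, -4.2]
opening: 0.0595
grip_force: 57.1
t: 8.1
tool_pos: [0.5387, 0.2791, 0.18]
tool_rot: [-0.184, -3.134, 0.001]
contact_force: [0.5, -0.4, -4.1]
opening: 0.0589
grip_force: 57.1
t 8.1 pos [538.7 279.1 180. ] phi 83.3 down -1.0000 | shift [ -2.    0.2 150. ] roll -0.001 q6 -1.10 F [ 0.5 -0.4 -4.1] open 58.9
```

```bash
python3 -m handwheel '[{"tx":-2,"ty":0,"tz":25,"roll":0},{"tx":0,"ty":0,"tz":25,"roll":0},{"tx":0,"ty":0,"tz":25,"roll":0},{"tx":0,"ty":0,"tz":25,"roll":0},{"tx":0,"ty":0,"tz":25,"roll":0},{"tx":0,"ty":0,"tz":17,"roll":0},{"tx":0,"ty":0,"tz":8,"roll":0},{"tx":0,"ty":0,"tz":4,"roll":0},{"tx":0,"ty":0,"tz":3,"roll":0},{"tx":0,"ty":0,"tz":3,"roll":0},{"tx":0,"ty":0,"tz":0,"roll":0},{"tx":0,"ty":0,"tz":0,"roll":0}]'; python3 -c "
from h import *
to(540.4,279,17.2,83.35)"
```

```text
t: 9.1
tool_pos: [0.5422, 0.2794, 0.0225]
tool_rot: [0.182, 3.135, 0.001]
contact_force: [-0.6, -0.1, -4.5]
opening: 0.0591
grip_force: 57.0
t 9.1 pos [542.2 279.4  22.5] phi 83.4 down -1.0000 | shift [ 1.8 -0.7  5.3] roll 0.000 q6 -1.10 F [-0.6 -0.1 -4.5] open 59.1
```

```bash
python3 -m handwheel '[{"tx":2,"ty":-0.5,"tz":2,"roll":0},{"tx":0,"ty":0,"tz":2,"roll":0},{"tx":0,"ty":0,"tz":1,"roll":0},{"tx":0,"ty":0,"tz":1,"roll":0},{"tx":0,"ty":0,"tz":0,"roll":0},{"tx":0,"ty":0,"tz":0,"roll":0}]'; python3 -c "
from h import *
to(540.4,279,17.2,83.35)"
```

```text
t: 9.6
tool_pos: [0.5397, 0.2791, 0.0174]
tool_rot: [-0.182, -3.136, 0.0]
contact_force: [-4.8, -1.8, 8.2]
opening: 0.0591
grip_force: 58.5
t 9.6 pos [539.7 279.1  17.4] phi 83.4 down -1.0000 | shift [-0.7 -0.   0.2] roll 0.000 q6 -1.10 F [-4.8 -1.8  8.2] open 59.1
```

```bash
python3 -m handwheel '[{"tx":0,"ty":0,"tz":0,"roll":0},{"tx":0,"ty":0,"tz":0,"roll":0},{"tx":0,"ty":0,"tz":0,"roll":0},{"tx":0,"ty":0,"tz":-10,"roll":0},{"tx":0,"ty":0,"tz":-25,"roll":0},{"tx":0,"ty":0,"tz":-35,"roll":0},{"tx":0,"ty":0,"tz":-35,"roll":0},{"tx":0,"ty":0,"tz":-35,"roll":0},{"tx":0,"ty":0,"tz":0,"roll":0}]' 76 20; python3 -m handwheel '[{"tx":-8,"ty":-34,"tz":0,"roll":0},{"tx":-8,"ty":-34,"tz":0,"roll":0},{"tx":-8,"ty":-34,"tz":0,"roll":0},{"tx":-8,"ty":-34,"tz":0,"roll":0},{"tx":-8,"ty":-34,"tz":0,"roll":0},{"tx":-8,"ty":-34,"tz":0,"roll":0},{"tx":-6,"ty":-32,"tz":0,"roll":0.01},{"tx":0,"ty":0,"tz":0,"roll":0},{"tx":0,"ty":0,"tz":0,"roll":0},{"tx":0,"ty":0,"tz":0,"roll":0}]' 40
cat > chk.py <<'E'
from h import *
to(566.2,37.8,11,82.8)
for n in('top','scene'):
    o,im,d=grab(n);W=world(n,d).reshape(-1,3)
    for nm,c,r,z0,z1 in[('block',(.535,.28),.05,.038,.052),('rack',(.618,.27),.075,.035,.05),('cover',(.566,.038),.045,.004,.014),('bar',(.566,.038),.04,.02,.036)]:
        P=W[(np.hypot(W[:,0]-c[0],W[:,1]-c[1])<r)&(W[:,2]>z0)&(W[:,2]<z1)]
        if len(P)>5: print(n,nm,np.round(sum([list(x) if not np.isscalar(x) else [x] for x in cv2.minAreaRect((P[:,:2]*1000).astype(np.float32))],[]),1),len(P),np.round(np.median(P[:,2])*1000,1))
o,im,d=grab('wrist');save('w3.png',im)
M=R.from_rotvec(o['tool_rot']).as_matrix()
W=wrist_tool(d).reshape(-1,3)@M.T+o['tool_pos']*1000
for nm,c,r,z0,z1 in[('cover',(566,38),45,3,14),('bar',(566,38),40,24,36)]:
    P=W[(np.hypot(W[:,0]-c[0],W[:,1]-c[1])<r)&(W[:,2]>z0)&(W[:,2]<z1)]
    if len(P)>5: print('wrist',nm,cv2.minAreaRect(P[:,:2].astype(np.float32)),len(P),np.median(P[:,2]))
E
python3 chk.py
```

```text
t: 10.35
tool_pos: [0.5442, 0.2807, 0.1659]
tool_rot: [0.181, 3.122, 0.01]
contact_force: [1.6, 1.0, 1.4]
opening: 0.076
grip_force: 0.0
t: 11.18
tool_pos: [0.5659, 0.0385, 0.1556]
tool_rot: [0.198, 3.135, 0.001]
contact_force: [0.2, 0.2, -0.6]
opening: 0.0406
grip_force: 0.0
t 11.2 pos [565.9  38.5 155.6] phi 82.8 down -1.0000 | shift [ -0.4  -0.7 144.6] roll -0.000 q6 -1.51 F [ 0.2  0.2 -0.6] open 40.6
top block [535.8 278.1  60.1  49.9  83.7] 358 44.7
top rack [595.3 275.  107.3 102.1  83.3] 585 44.6
top cover [568.   19.3  18.8  58.4  86.7] 48 7.9
scene block [535.1 276.6  65.2  51.4  82.5] 247 45.6
scene rack [594.6 272.8 114.  102.   82.7] 429 45.2
scene cover [568.6  35.2  66.7  76.5  82.5] 224 8.2
scene bar [566.1  37.2  14.2  34.5  78.3] 55 28.5
wrist cover ((565.1956787109375, 37.768619537353516), (60.077064514160156, 51.1379508972168), 82.69293975830078) 2568 8.494314930054927
wrist bar ((564.544921875, 38.065162658691406), (11.598790168762207, 33.530635833740234), 81.68724822998047) 458 30.39290075095346
```

View pics/w3.png

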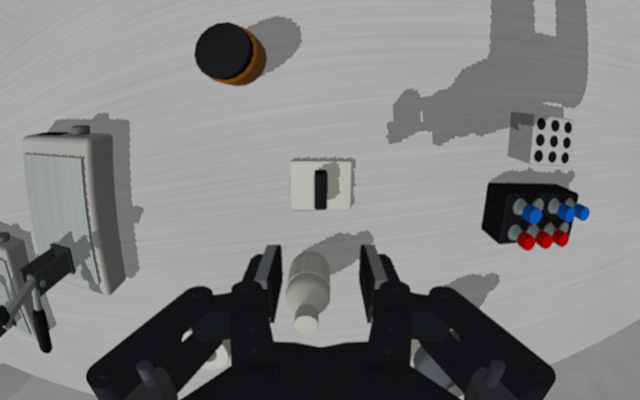

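The cover lies flat with its bar at (321,188); the block now stands by the rack (540,140), square to it. Descending on the bar; the bottle (308,290) stays clear.

```bash
python3 -m handwheel '[{"tx":0,"ty":-0.6,"tz":25,"roll":0},{"tx":0,"ty":0,"tz":25,"roll":0},{"tx":0,"ty":0,"tz":25,"roll":0},{"tx":0,"ty":0,"tz":25,"roll":0},{"tx":0,"ty":0,"tz":16,"roll":0},{"tx":0,"ty":0,"tz":8,"roll":0},{"tx":0,"ty":0,"tz":5,"roll":0},{"tx":0,"ty":0,"tz":0,"roll":0},{"tx":0,"ty":0,"tz":0,"roll":0},{"tx":0,"ty":0,"tz":0,"roll":0}]'; python3 -c "
from h import *
to(565.8,37.8,12,82.75)"
```

```text
t: 12.17
tool_pos: [0.567, 0.0378, 0.0279]
tool_rot: [0.197, 3.133, 0.0]
contact_force: [-0.3, 0.6, 0.1]
opening: 0.04
grip_force: 0.0
t 12.2 pos [567.   37.8  27.9] phi 82.8 down -1.0000 | shift [ 1.2 -0.1 15.9] roll 0.001 q6 -1.51 F [-0.3  0.6  0.1] open 40.0
```

```bash
python3 -m handwheel '[{"tx":1,"ty":0,"tz":8,"roll":0},{"tx":0,"ty":0,"tz":5,"roll":0},{"tx":0,"ty":0,"tz":2.5,"roll":0},{"tx":0,"ty":0,"tz":0,"roll":0},{"tx":0,"ty":0,"tz":0,"roll":0},{"tx":0,"ty":0,"tz":0,"roll":0}]'; python3 -m handwheel '[{"tx":0,"ty":0,"tz":0,"roll":0},{"tx":0,"ty":0,"tz":0,"roll":0},{"tx":0,"ty":0,"tz":0,"roll":0},{"tx":0,"ty":0,"tz":0,"roll":0},{"tx":0,"ty":0,"tz":0,"roll":0},{"tx":0,"ty":0,"tz":0,"roll":0}]' 0 40; python3 -m handwheel '[{"tx":0,"ty":0,"tz":-5,"roll":0},{"tx":0,"ty":0,"tz":-15,"roll":0},{"tx":0,"ty":0,"tz":-25,"roll":0},{"tx":0,"ty":0,"tz":-30,"roll":0},{"tx":0,"ty":0,"tz":-30,"roll":0},{"tx":0,"ty":0,"tz":-25,"roll":0},{"tx":0,"ty":0,"tz":-10,"roll":0},{"tx":0,"ty":0,"tz":0,"roll":0},{"tx":0,"ty":0,"tz":0,"roll":0}]'
cat > held.py <<'E'
from h import *
to(535.5,278,200,83.35)
o,im,d=grab('wrist');save('w4.png',im); T=wrist_tool(d)
m=np.zeros(d.shape,bool); m[170:360,230:410]=1
P=T[m]; P=P[(np.abs(P[:,2]-2)<8)&(np.abs(P[:,0])<45)&(np.abs(P[:,1])<34)]
print(len(P),np.percentile(P,[1,50,99],axis=0),cv2.minAreaRect(P[:,:2].astype(np.float32)),fit(P))
E
python3 held.py
```

```text
t: 12.67
tool_pos: [0.5648, 0.0377, 0.0108]
tool_rot: [0.198, 3.135, -0.0]
contact_force: [1.4, -0.1, 0.2]
opening: 0.04
grip_force: 0.0
t: 13.17
tool_pos: [0.5651, 0.0377, 0.0112]
tool_rot: [0.197, 3.135, -0.0]
contact_force: [0.2, -0.4, 2.6]
opening: 0.0108
grip_force: 40.7
t: 13.92
tool_pos: [0.5644, 0.0378, 0.1502]
tool_rot: [-0.197, -3.135, 0.0]
contact_force: [0.0, 0.8, -1.2]
opening: 0.0108
grip_force: 40.4
t 13.9 pos [564.4  37.8 150.2] phi 82.8 down -1.0000 | shift [ 58.8 234.7 -49.8] roll -0.010 q6 -1.51 F [ 0.   0.8 -1.2] open 10.8
5191 [[-15.25156207 -30.49687684  -4.7909658 ]
 [ 15.55718094  -1.32675683   2.8171087 ]
 [ 25.17745355  28.31139296   8.67531488]] ((2.030763626098633, -1.0895671844482422), (60.82197952270508, 47.20561599731445), 89.61788177490234) [3.61155020e-02 7.43424341e-04 2.45481405e+00]
```

View pics/w4.png

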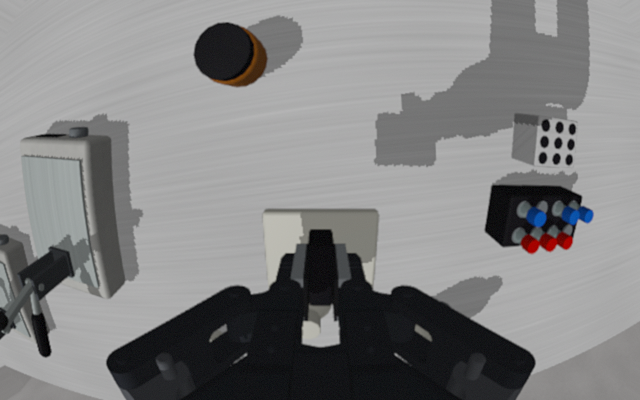

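Cover held squarely (front edge at row 210, bar between fingers at (320,255)). Moving beside the block for a closer look at block and rack.

```bash
python3 -m handwheel '[{"tx":5,"ty":25,"tz":-12,"roll":0},{"tx":5,"ty":35,"tz":-12,"roll":0},{"tx":5,"ty":35,"tz":-12,"roll":0},{"tx":5,"ty":25,"tz":-12,"roll":0},{"tx":0,"ty":12,"tz":0,"roll":-0.01},{"tx":0,"ty":0,"tz":0,"roll":0},{"tx":0,"ty":0,"tz":0,"roll":0},{"tx":0,"ty":0,"tz":0,"roll":0}]'
cat > look.py <<'E'
from h import *
to(535.1,279.6,120,83.35)
o,im,d=grab('wrist');save('w5.png',im)
M=R.from_rotvec(o['tool_rot']).as_matrix()
W=wrist_tool(d).reshape(-1,3)@M.T+o['tool_pos']*1000
for nm,c,r,z0,z1 in[('block',(535,278),48,41,50),('rack',(618,270),75,38,49),('rackall',(618,270),75,15,85),('blockall',(535,278),48,10,60)]:
    P=W[(np.hypot(W[:,0]-c[0],W[:,1]-c[1])<r)&(W[:,2]>z0)&(W[:,2]<z1)]
    if nm[0]=='r': P=P[(P-[618,270,0])[:,0]*.993-(P-[618,270,0])[:,1]*.116>-40]
    if len(P)>5:
        print('wrist',nm,cv2.minAreaRect(P[:,:2].astype(np.float32)),len(P),np.median(P[:,2]))
        e=np.array([[.9933,-.1158],[.1158,.9933]]); Q=(P[:,:2]-[618,270])@e.T; print(np.percentile(Q,[.5,5,95,99.5],axis=0).round(1).tolist())
E
python3 look.py
```

```text
t: 14.63
tool_pos: [0.5605, 0.17, 0.1963]
tool_rot: [-0.183, -3.133, 0.002]
contact_force: [-0.3, 0.7, -1.2]
opening: 0.0111
grip_force: 40.4
t 14.6 pos [560.5 170.  196.3] phi 83.3 down -1.0000 | shift [ 37.7 106.   76.3] roll -0.001 q6 -1.29 F [-0.3  0.7 -1.2] open 11.1
wrist block ((534.3709716796875, 277.89678955078125), (60.97465515136719, 50.160789489746094), 83.21990966796875) 2760 45.56658850806659
[[-108.7, -31.5], [-106.4, -29.5], [-61.7, 24.4], [-59.2, 27.6]]
wrist rack ((616.0291137695312, 270.3897705078125), (108.92256164550781, 55.694786071777344), 83.58590698242188) 2971 45.47999610951925
[[-29.5, -53.3], [-28.9, -46.1], [20.4, 47.9], [25.3, 53.8]]
wrist rackall ((615.8800048828125, 269.93536376953125), (109.91670227050781, 55.95155715942383), 83.4776382446289) 5414 45.9493411506885
[[-29.7, -54.7], [-29.2, -45.5], [17.8, 44.4], [24.9, 53.2]]
wrist blockall ((534.3935546875, 277.94891357421875), (61.06206130981445, 50.41111373901367), 83.57777404785156) 3156 45.41962408859935
[[-108.9, -32.0], [-107.5, -31.4], [-61.7, 24.1], [-59.2, 27.6]]
```

View pics/w5.png

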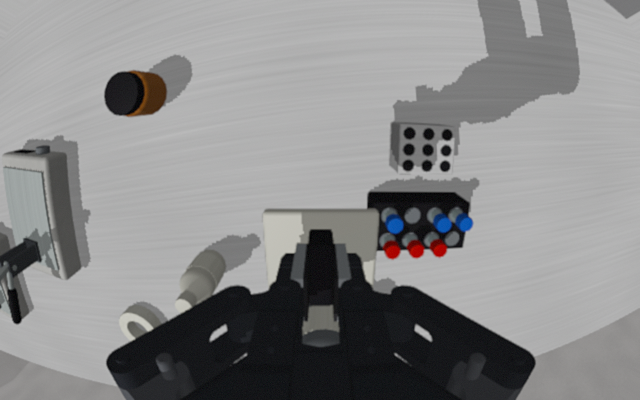

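The block (427,148) and rack (418,225) are square with a 30 mm gap, centred within 2 mm. Bringing the cover over the block.

```bash
python3 -m handwheel '[{"tx":9,"ty":20,"tz":0,"roll":0},{"tx":10,"ty":35,"tz":0,"roll":0},{"tx":10,"ty":35,"tz":0,"roll":0},{"tx":9,"ty":15,"tz":20,"roll":0},{"tx":0,"ty":0,"tz":28,"roll":0},{"tx":0,"ty":0,"tz":28,"roll":0},{"tx":0,"ty":0,"tz":20,"roll":0},{"tx":0,"ty":0,"tz":20,"roll":0},{"tx":0,"ty":0,"tz":8,"roll":0},{"tx":0,"ty":0,"tz":0,"roll":0},{"tx":0,"ty":0,"tz":0,"roll":0},{"tx":0,"ty":0,"tz":0,"roll":0}]'; python3 -c "
from h import *
to(535.1,279.0,57,83.35)"
```

```text
t: 15.68
tool_pos: [0.537, 0.2798, 0.0764]
tool_rot: [0.183, 3.134, 0.002]
contact_force: [0.8, -0.4, -0.0]
opening: 0.0111
grip_force: 40.4
t 15.7 pos [537.  279.8  76.4] phi 83.3 down -1.0000 | shift [ 1.9 -1.  19.4] roll -0.000 q6 -1.10 F [ 0.8 -0.4 -0. ] open 11.1
```

```bash
python3 -m handwheel '[{"tx":2,"ty":-1,"tz":5,"roll":0},{"tx":0,"ty":0,"tz":5,"roll":0},{"tx":0,"ty":0,"tz":3,"roll":0},{"tx":0,"ty":0,"tz":2,"roll":0},{"tx":0,"ty":0,"tz":1,"roll":0},{"tx":0,"ty":0,"tz":1,"roll":0},{"tx":0,"ty":0,"tz":1,"roll":0},{"tx":0,"ty":0,"tz":0,"roll":0},{"tx":0,"ty":0,"tz":0,"roll":0},{"tx":0,"ty":0,"tz":0,"roll":0}]'; python3 -c "
from h import *
to(535.1,279.0,56.5,83.35)"
```

```text
t: 16.52
tool_pos: [0.5338, 0.2792, 0.0569]
tool_rot: [0.182, 3.136, 0.0]
contact_force: [-0.3, -0.1, -1.1]
opening: 0.011
grip_force: 40.4
t 16.5 pos [533.8 279.2  56.9] phi 83.4 down -1.0000 | shift [-1.3 -0.   0.4] roll 0.000 q6 -1.10 F [-0.3 -0.1 -1.1] open 11.0
```

```bash
python3 -m handwheel '[{"tx":-1.2,"ty":0,"tz":0,"roll":0},{"tx":0,"ty":0,"tz":0.5,"roll":0},{"tx":0,"ty":0,"tz":0.5,"roll":0},{"tx":0,"ty":0,"tz":0,"roll":0},{"tx":0,"ty":0,"tz":0,"roll":0}]'; python3 -c "
from h import *
to(535.1,279.0,56.5,83.35)"
```

```text
t: 16.93
tool_pos: [0.5352, 0.2791, 0.0562]
tool_rot: [0.182, 3.136, 0.0]
contact_force: [0.1, -0.4, 1.6]
opening: 0.0112
grip_force: 40.7
t 16.9 pos [535.2 279.1  56.2] phi 83.4 down -1.0000 | shift [ 0.1 -0.1 -0.3] roll 0.000 q6 -1.10 F [ 0.1 -0.4  1.6] open 11.2
```

```bash
python3 -m handwheel '[{"tx":0,"ty":0,"tz":0,"roll":0},{"tx":0,"ty":0,"tz":0,"roll":0},{"tx":0,"ty":0,"tz":0,"roll":0},{"tx":0,"ty":0,"tz":-8,"roll":0},{"tx":0,"ty":0,"tz":-22,"roll":0},{"tx":0,"ty":0,"tz":-35,"roll":0},{"tx":0,"ty":0,"tz":-35,"roll":0},{"tx":0,"ty":0,"tz":0,"roll":0}]' 30 20; python3 -m handwheel '[{"tx":7,"ty":-35,"tz":0,"roll":0},{"tx":7,"ty":-35,"tz":0,"roll":0},{"tx":7,"ty":-35,"tz":0,"roll":0},{"tx":7,"ty":-35,"tz":0,"roll":0},{"tx":7,"ty":-35,"tz":0,"roll":0},{"tx":7,"ty":-35,"tz":0,"roll":0},{"tx":7,"ty":-35,"tz":0,"roll":0},{"tx":7,"ty":-35,"tz":0,"roll":0},{"tx":9,"ty":-32,"tz":0,"roll":0},{"tx":0,"ty":0,"tz":0,"roll":0},{"tx":0,"ty":0,"tz":0,"roll":0}]' 80
cat > chk2.py <<'E'
from h import *
to(433.5,-23,10,83.35)
for n in('top','scene'):
    o,im,d=grab(n);W=world(n,d).reshape(-1,3)
    for nm,c,r,z0,z1 in[('cover',(.535,.278),.05,.049,.058),('bar',(.535,.278),.05,.068,.08),('jarlid',(.434,-.023),.04,.056,.068),('bottlecap',(.656,.014),.03,.09,.105)]:
        P=W[(np.hypot(W[:,0]-c[0],W[:,1]-c[1])<r)&(W[:,2]>z0)&(W[:,2]<z1)]
        if len(P)>5: print(n,nm,np.round(sum([list(x) if not np.isscalar(x) else [x] for x in cv2.minAreaRect((P[:,:2]*1000).astype(np.float32))],[]),1),len(P),np.round(np.median(P[:,2])*1000,1))
    if n=='scene': save('s2.png',cv2.resize(im[100:260,250:470],None,fx=3.5,fy=3.5))
o,im,d=grab('wrist')
M=R.from_rotvec(o['tool_rot']).as_matrix()
W=wrist_tool(d).reshape(-1,3)@M.T+o['tool_pos']*1000
P=W[(np.hypot(W[:,0]-434,W[:,1]+23)<45)&(W[:,2]>56)&(W[:,2]<68)]
if len(P)>5: print('wrist jar',cv2.minAreaRect(P[:,:2].astype(np.float32)),len(P),np.median(P[:,2]))
E
python3 chk2.py
```

```text
t: 17.6
tool_pos: [0.5394, 0.2808, 0.1656]
tool_rot: [0.181, 3.123, 0.009]
contact_force: [0.7, 1.3, 1.7]
opening: 0.03
grip_force: 0.0
t: 18.52
tool_pos: [0.4341, -0.0247, 0.1563]
tool_rot: [0.187, 3.135, 0.0]
contact_force: [-0.1, -0.5, 0.4]
opening: 0.08
grip_force: 0.0
t 18.5 pos [434.1 -24.7 156.3] phi 83.2 down -1.0000 | shift [  1.    1.6 146.3] roll -0.003 q6 -1.68 F [-0.1 -0.5  0.4] open 80.0
top cover [536.1 278.2  60.8  49.5  83.2] 278 52.7
top bar [536.7 278.2  12.4  31.7  86.3] 53 73.9
top bottlecap [655.7  15.6  17.8  18.1  44.1] 44 99.1
scene cover [534.7 276.9  62.1  51.2  82. ] 160 53.0
scene bar [536.1 276.1  14.1  32.9  80.8] 44 74.2
scene jarlid [432.7 -23.2  47.4  44.7   6. ] 172 62.1
scene bottlecap [656.1  13.9  19.3  17.8  36.8] 52 99.5
wrist jar ((432.2215270996094, -22.803564071655273), (45.37016677856445, 46.612396240234375), 84.51102447509766) 2531 62.448148287847175
```

View pics/s2.png

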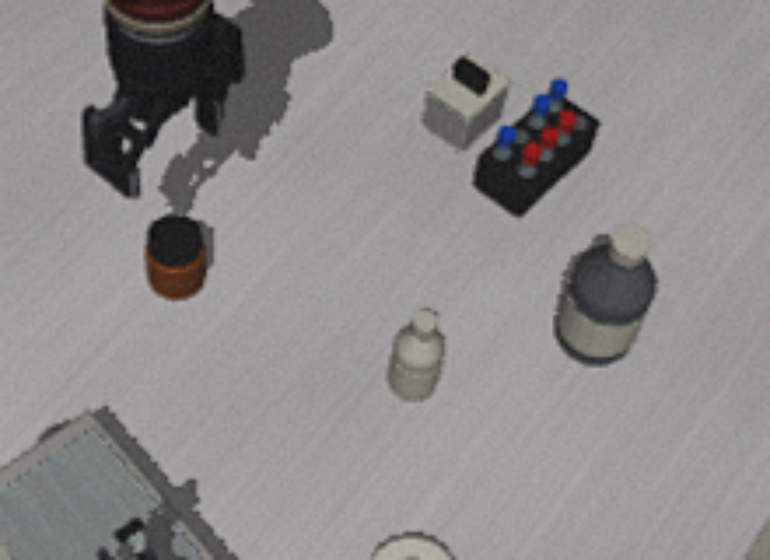

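The cover (466,95) sits squarely on the block beside the rack. Now the jar (176,258).

```bash
python3 -m handwheel '[{"tx":1,"ty":1.5,"tz":25,"roll":0},{"tx":0,"ty":0,"tz":25,"roll":0},{"tx":0,"ty":0,"tz":25,"roll":0},{"tx":0,"ty":0,"tz":25,"roll":0},{"tx":0,"ty":0,"tz":20,"roll":0},{"tx":0,"ty":0,"tz":14,"roll":0},{"tx":0,"ty":0,"tz":9,"roll":0},{"tx":0,"ty":0,"tz":0,"roll":0},{"tx":0,"ty":0,"tz":0,"roll":0},{"tx":0,"ty":0,"tz":0,"roll":0}]'; python3 -m handwheel '[{"tx":0,"ty":0,"tz":0,"roll":0},{"tx":0,"ty":0,"tz":0,"roll":0},{"tx":0,"ty":0,"tz":0,"roll":0},{"tx":0,"ty":0,"tz":0,"roll":0},{"tx":0,"ty":0,"tz":0,"roll":0},{"tx":0,"ty":0,"tz":0,"roll":0}]' 30 40; python3 -c "
from h import *
to(433,-23,10,83.35)"
```

```text
t: 19.5
tool_pos: [0.4346, -0.0216, 0.0139]
tool_rot: [0.18, 3.134, -0.0]
contact_force: [0.1, -0.1, 0.9]
opening: 0.0801
grip_force: 0.0
t: 20.0
tool_pos: [0.4346, -0.0219, 0.0142]
tool_rot: [0.182, 3.134, 0.0]
contact_force: [-2.1, 0.6, 6.1]
opening: 0.0507
grip_force: 42.2
t 20.0 pos [434.6 -21.9  14.2] phi 83.4 down -1.0000 | shift [ 1.4 -1.3  4.2] roll 0.000 q6 -1.68 F [-2.1  0.6  6.1] open 50.7
```

```bash
python3 -m handwheel '[{"tx":0,"ty":0,"tz":-6,"roll":0},{"tx":0,"ty":0,"tz":-18,"roll":0},{"tx":0,"ty":0,"tz":-30,"roll":0},{"tx":0,"ty":0,"tz":-36,"roll":0},{"tx":0,"ty":0,"tz":-30,"roll":0},{"tx":-2,"ty":12,"tz":-20,"roll":0},{"tx":-4,"ty":24,"tz":0,"roll":0},{"tx":-6,"ty":35,"tz":0,"roll":0},{"tx":-6,"ty":35,"tz":0,"roll":0},{"tx":-6,"ty":35,"tz":0,"roll":0},{"tx":-6,"ty":35,"tz":0,"roll":0},{"tx":-6,"ty":35,"tz":0,"roll":0}]';  python3 -m handwheel '[{"tx":-6,"ty":35,"tz":0,"roll":0},{"tx":-6,"ty":35,"tz":0,"roll":0},{"tx":-6,"ty":35,"tz":0,"roll":0},{"tx":-6,"ty":35,"tz":0,"roll":0},{"tx":-4,"ty":27,"tz":0,"roll":0},{"tx":-2,"ty":15,"tz":0,"roll":0},{"tx":0,"ty":0,"tz":0,"roll":0},{"tx":0,"ty":0,"tz":0,"roll":0},{"tx":0,"ty":0,"tz":0,"roll":0}]'; python3 -c "
from h import *
to(546.7,363.3,14.2,83.35)"
```

```text
t: 21.0
tool_pos: [0.4934, 0.1852, 0.1526]
tool_rot: [-0.182, -3.136, 0.001]
contact_force: [0.3, -0.1, -1.6]
opening: 0.0505
grip_force: 42.1
t: 21.75
tool_pos: [0.544, 0.36, 0.1523]
tool_rot: [-0.182, -3.135, 0.002]
contact_force: [1.0, -0.4, -1.5]
opening: 0.0507
grip_force: 42.1
t 21.8 pos [544.  360.  152.3] phi 83.3 down -1.0000 | shift [ -2.5   3.8 138.1] roll -0.000 q6 -0.98 F [ 1.  -0.4 -1.5] open 50.7
```

```bash
python3 -m handwheel '[{"tx":-2,"ty":3.5,"tz":20,"roll":0},{"tx":0,"ty":0,"tz":25,"roll":0},{"tx":0,"ty":0,"tz":25,"roll":0},{"tx":0,"ty":0,"tz":25,"roll":0},{"tx":0,"ty":0,"tz":16,"roll":0},{"tx":0,"ty":0,"tz":8,"roll":0},{"tx":0,"ty":0,"tz":5,"roll":0},{"tx":0,"ty":0,"tz":4,"roll":0},{"tx":0,"ty":0,"tz":0,"roll":0},{"tx":0,"ty":0,"tz":0,"roll":0},{"tx":0,"ty":0,"tz":0,"roll":0}]'; python3 -c "
from h import *
to(546.7,363.3,14.2,83.35)"
```

```text
t: 22.67
tool_pos: [0.5478, 0.3646, 0.0264]
tool_rot: [0.182, 3.134, 0.002]
contact_force: [0.3, 1.1, -1.1]
opening: 0.0508
grip_force: 42.2
t 22.7 pos [547.8 364.6  26.4] phi 83.4 down -1.0000 | shift [ 0.9 -1.4 12.2] roll 0.000 q6 -0.98 F [ 0.3  1.1 -1.1] open 50.8
```

```bash
python3 -m handwheel '[{"tx":1,"ty":-1,"tz":4,"roll":0},{"tx":0,"ty":0,"tz":3,"roll":0},{"tx":0,"ty":0,"tz":2,"roll":0},{"tx":0,"ty":0,"tz":1,"roll":0},{"tx":0,"ty":0,"tz":1,"roll":0},{"tx":0,"ty":0,"tz":1,"roll":0},{"tx":0,"ty":0,"tz":0,"roll":0},{"tx":0,"ty":0,"tz":0,"roll":0}]'; python3 -c "
from h import *
to(546.7,363.3,14.2,83.35)"
```

```text
t: 23.33
tool_pos: [0.5454, 0.3632, 0.0143]
tool_rot: [-0.181, -3.135, 0.002]
contact_force: [-5.9, -2.9, 8.5]
opening: 0.0501
grip_force: 43.0
t 23.3 pos [545.4 363.2  14.3] phi 83.4 down -1.0000 | shift [-1.3  0.2  0.1] roll 0.001 q6 -0.98 F [-5.9 -2.9  8.5] open 50.1
```

```bash
python3 -m handwheel '[{"tx":0,"ty":0,"tz":0,"roll":0},{"tx":0,"ty":0,"tz":0,"roll":0},{"tx":0,"ty":0,"tz":0,"roll":0},{"tx":0,"ty":0,"tz":-10,"roll":0},{"tx":0,"ty":0,"tz":-25,"roll":0},{"tx":0,"ty":0,"tz":-35,"roll":0},{"tx":0,"ty":0,"tz":-35,"roll":0},{"tx":0,"ty":0,"tz":-35,"roll":0},{"tx":0,"ty":0,"tz":-10,"roll":0},{"tx":0,"ty":0,"tz":0,"roll":0},{"tx":0,"ty":0,"tz":0,"roll":0}]' 62 20; python3 -m handwheel '[{"tx":-15,"ty":-33,"tz":0,"roll":0},{"tx":-15,"ty":-33,"tz":0,"roll":0},{"tx":-15,"ty":-33,"tz":0,"roll":0},{"tx":-15,"ty":-33,"tz":0,"roll":0},{"tx":-15,"ty":-33,"tz":0,"roll":0},{"tx":-15,"ty":-33,"tz":0,"roll":0},{"tx":-15,"ty":-33,"tz":0,"roll":0},{"tx":-15,"ty":-33,"tz":0,"roll":0},{"tx":-15,"ty":-33,"tz":0,"roll":0},{"tx":-15,"ty":-36,"tz":0,"roll":0},{"tx":0,"ty":0,"tz":0,"roll":0},{"tx":0,"ty":0,"tz":0,"roll":0}]' 75
cat > chk3.py <<'E'
from h import *
to(656,14.4,33,83.35)
def P_(W,c,r,z0,z1): return W[(np.hypot(W[:,0]-c[0],W[:,1]-c[1])<r)&(W[:,2]>z0)&(W[:,2]<z1)]
def rep(n,nm,P):
    if len(P)>5: print(n,nm,np.round(sum([list(x) if not np.isscalar(x) else [x] for x in cv2.minAreaRect(P[:,:2].astype(np.float32))],[]),1),len(P),np.round(np.median(P[:,2]),1))
L=[('cover',(535,278),50,49,58),('jarlid',(545,364),40,56,68),('bottlecap',(656,14),30,90,105),('botcapnew',(526,198),35,90,108),('rack',(618,270),62,38,48),('tape',(760,-141),50,18,30),('wash',(752,145),50,120,150)]
for n in('top','scene','wrist'):
    o,im,d=grab(n)
    if n=='wrist':
        M=R.from_rotvec(o['tool_rot']).as_matrix(); W=wrist_tool(d).reshape(-1,3)@M.T+o['tool_pos']*1000
    else: W=world(n,d).reshape(-1,3)*1000
    if n=='scene': save('s3.png',cv2.resize(im[100:260,250:470],None,fx=3.5,fy=3.5))
    for nm,*a in L: rep(n,nm,P_(W,*a))
E
python3 chk3.py
```

```text
t: 24.25
tool_pos: [0.5459, 0.3634, 0.1633]
tool_rot: [0.182, 3.135, 0.001]
contact_force: [-0.8, -1.0, -0.4]
opening: 0.0619
grip_force: 0.0
t: 25.25
tool_pos: [0.6549, 0.0134, 0.1592]
tool_rot: [-0.187, -3.131, -0.001]
contact_force: [-0.3, 0.2, 0.2]
opening: 0.0747
grip_force: 0.0
t 25.2 pos [654.9  13.4 159.2] phi 83.2 down -1.0000 | shift [ -1.6   1.1 126.2] roll -0.003 q6 -1.54 F [-0.3  0.2  0.2] open 74.7
top cover [535.9 277.7  60.4  49.8  83.3] 277 52.7
top jarlid [544.2 362.1  45.   45.5  44.6] 217 61.4
top rack [617.9 270.8 110.8  56.   83.5] 484 44.5
top tape [ 759.8 -140.1   68.9   68.6   42.8] 286 24.0
top wash [756.9 159.8   9.3  26.8  73.4] 28 138.8
scene bottlecap [656.9  13.8  20.4  16.9  49.3] 49 99.3
scene rack [618.  268.6 109.6  55.   83.6] 184 44.7
scene tape [ 759.6 -141.6   70.2   69.5   62.2] 394 24.0
scene wash [753.1 148.1  30.9  29.5  60.6] 124 139.3
wrist cover [535.1 276.2  61.1  50.3  83.4] 1284 53.2
wrist jarlid [543.2 360.7  45.9  47.   51.5] 790 62.1
wrist bottlecap [655.   14.9  19.5  20.4  88.3] 706 100.3
wrist rack [601.5 271.3 111.1  85.4  83.6] 2269 45.2
wrist tape [ 741.2 -152.5   28.1   67.6   36. ] 713 24.4
```

```bash
python3 -m handwheel '[{"tx":-1,"ty":1,"tz":20,"roll":0},{"tx":0,"ty":0,"tz":25,"roll":0},{"tx":0,"ty":0,"tz":25,"roll":0},{"tx":0,"ty":0,"tz":20,"roll":0},{"tx":0,"ty":0,"tz":20,"roll":0},{"tx":0,"ty":0,"tz":14,"roll":0},{"tx":0,"ty":0,"tz":0,"roll":0},{"tx":0,"ty":0,"tz":0,"roll":0},{"tx":0,"ty":0,"tz":0,"roll":0}]'; python3 -m handwheel '[{"tx":0,"ty":0,"tz":0,"roll":0},{"tx":0,"ty":0,"tz":0,"roll":0},{"tx":0,"ty":0,"tz":0,"roll":0},{"tx":0,"ty":0,"tz":0,"roll":0},{"tx":0,"ty":0,"tz":0,"roll":0},{"tx":0,"ty":0,"tz":0,"roll":0}]' 20 30; python3 -c "
from h import *
to(656,14.4,33,83.35)"
```

```text
t: 26.15
tool_pos: [0.6582, 0.0166, 0.0401]
tool_rot: [0.18, 3.134, -0.0]
contact_force: [0.1, 0.6, 0.8]
opening: 0.075
grip_force: 0.0
t: 26.65
tool_pos: [0.6585, 0.0159, 0.0405]
tool_rot: [0.182, 3.134, -0.0]
contact_force: [0.5, -1.0, 6.4]
opening: 0.0407
grip_force: 31.1
t 26.6 pos [658.5  15.9  40.5] phi 83.4 down -1.0000 | shift [ 2.4 -1.7  7.5] roll 0.000 q6 -1.54 F [ 0.5 -1.   6.4] open 40.7
```

```bash
python3 -m handwheel '[{"tx":0,"ty":0,"tz":0,"roll":0},{"tx":0,"ty":0,"tz":0,"roll":0},{"tx":2,"ty":-1,"tz":4,"roll":0},{"tx":0,"ty":0,"tz":4,"roll":0},{"tx":0,"ty":0,"tz":0,"roll":0},{"tx":0,"ty":0,"tz":0,"roll":0}]' 60; python3 -m handwheel '[{"tx":0,"ty":0,"tz":0,"roll":0},{"tx":0,"ty":0,"tz":0,"roll":0},{"tx":0,"ty":0,"tz":0,"roll":0},{"tx":0,"ty":0,"tz":0,"roll":0},{"tx":0,"ty":0,"tz":0,"roll":0},{"tx":0,"ty":0,"tz":0,"roll":0}]' 20 35; python3 -c "
from h import *
to(656,14.4,33,83.35)"
```

```text
t: 27.15
tool_pos: [0.6544, 0.0154, 0.0297]
tool_rot: [-0.182, -3.134, -0.0]
contact_force: [-0.3, -0.2, 0.1]
opening: 0.06
grip_force: 0.0
t: 27.65
tool_pos: [0.6554, 0.0153, 0.0309]
tool_rot: [0.182, 3.136, 0.0]
contact_force: [-0.8, 0.9, 0.1]
opening: 0.0408
grip_force: 35.6
t 27.6 pos [655.4  15.3  30.9] phi 83.4 down -1.0000 | shift [-0.7 -0.9 -2.1] roll 0.000 q6 -1.55 F [-0.8  0.9  0.1] open 40.8
```

```bash
python3 -m handwheel '[{"tx":0,"ty":0,"tz":-5,"roll":0},{"tx":0,"ty":0,"tz":-15,"roll":0},{"tx":0,"ty":0,"tz":-30,"roll":0},{"tx":0,"ty":0,"tz":-35,"roll":0},{"tx":0,"ty":0,"tz":-25,"roll":0},{"tx":8,"ty":8,"tz":-10,"roll":0},{"tx":20,"ty":22,"tz":0,"roll":0},{"tx":26,"ty":29,"tz":0,"roll":0},{"tx":26,"ty":29,"tz":0,"roll":0},{"tx":26,"ty":29,"tz":0,"roll":0},{"tx":26,"ty":29,"tz":0,"roll":0},{"tx":18,"ty":20,"tz":0,"roll":0}]'; python3 -m handwheel '[{"tx":0,"ty":0,"tz":0,"roll":0},{"tx":0,"ty":0,"tz":0,"roll":0},{"tx":0,"ty":0,"tz":0,"roll":0},{"tx":0,"ty":0,"tz":0,"roll":0}]'; python3 -c "
from h import *
to(525.3,197.6,31,83.35)"
```

```text
t: 28.65
tool_pos: [0.5221, 0.2, 0.1501]
tool_rot: [-0.179, -3.134, -0.001]
contact_force: [0.9, 0.6, -1.7]
opening: 0.0407
grip_force: 35.8
t: 28.98
tool_pos: [0.5257, 0.1969, 0.1507]
tool_rot: [-0.183, -3.136, 0.0]
contact_force: [-1.0, 0.2, -1.0]
opening: 0.041
grip_force: 35.8
t 29.0 pos [525.7 196.9 150.7] phi 83.3 down -1.0000 | shift [  0.4   0.7 119.7] roll -0.001 q6 -1.23 F [-1.   0.2 -1. ] open 41.0
```

```bash
python3 -m handwheel '[{"tx":0,"ty":0,"tz":20,"roll":0},{"tx":0,"ty":0,"tz":25,"roll":0},{"tx":0,"ty":0,"tz":25,"roll":0},{"tx":0,"ty":0,"tz":20,"roll":0},{"tx":0,"ty":0,"tz":10,"roll":0},{"tx":0,"ty":0,"tz":6,"roll":0},{"tx":0,"ty":0,"tz":3,"roll":0},{"tx":0,"ty":0,"tz":0,"roll":0},{"tx":0,"ty":0,"tz":0,"roll":0},{"tx":0,"ty":0,"tz":0,"roll":0}]'; python3 -c "
from h import *
to(525.3,197.6,31,83.35)"
```

```text
t: 29.82
tool_pos: [0.5266, 0.1978, 0.0434]
tool_rot: [0.182, 3.134, 0.001]
contact_force: [0.3, 0.2, -1.0]
opening: 0.0409
grip_force: 35.8
t 29.8 pos [526.6 197.8  43.4] phi 83.4 down -1.0000 | shift [ 1.3 -0.3 12.4] roll 0.000 q6 -1.23 F [ 0.3  0.2 -1. ] open 40.9
```

```bash
python3 -m handwheel '[{"tx":0,"ty":0,"tz":4,"roll":0},{"tx":0,"ty":0,"tz":3,"roll":0},{"tx":0,"ty":0,"tz":2,"roll":0},{"tx":0,"ty":0,"tz":1,"roll":0},{"tx":0,"ty":0,"tz":1,"roll":0},{"tx":0,"ty":0,"tz":1,"roll":0},{"tx":0,"ty":0,"tz":0,"roll":0},{"tx":0,"ty":0,"tz":0,"roll":0}]'; python3 -c "
from h import *
to(525.3,197.6,31,83.35)"
```

```text
t: 30.48
tool_pos: [0.5254, 0.1975, 0.0309]
tool_rot: [-0.182, -3.136, 0.001]
contact_force: [-4.3, -0.6, 5.2]
opening: 0.0409
grip_force: 36.4
t 30.5 pos [525.4 197.5  30.9] phi 83.4 down -1.0000 | shift [ 0.2  0.  -0.1] roll 0.000 q6 -1.23 F [-4.3 -0.6  5.2] open 40.9
```

```bash
python3 -m handwheel '[{"tx":0,"ty":0,"tz":0,"roll":0},{"tx":0,"ty":0,"tz":0,"roll":0},{"tx":0,"ty":0,"tz":0,"roll":0},{"tx":0,"ty":0,"tz":-10,"roll":0},{"tx":0,"ty":0,"tz":-20,"roll":0},{"tx":0,"ty":0,"tz":-30,"roll":0},{"tx":0,"ty":0,"tz":-35,"roll":0},{"tx":0,"ty":0,"tz":-35,"roll":0},{"tx":0,"ty":0,"tz":-20,"roll":0},{"tx":0,"ty":0,"tz":0,"roll":0},{"tx":0,"ty":0,"tz":0,"roll":0}]' 54 20; python3 -m handwheel '[{"tx":0,"ty":-20,"tz":0,"roll":0},{"tx":0,"ty":-35,"tz":0,"roll":0},{"tx":0,"ty":-35,"tz":0,"roll":0},{"tx":0,"ty":-35,"tz":0,"roll":0},{"tx":0,"ty":-35,"tz":0,"roll":0},{"tx":0,"ty":-15,"tz":0,"roll":0},{"tx":0,"ty":0,"tz":0,"roll":0},{"tx":0,"ty":0,"tz":0,"roll":0},{"tx":0,"ty":0,"tz":0,"roll":0},{"tx":0,"ty":0,"tz":0,"roll":0}]'; python3 chk3.py; python3 -c "
import cv2
a=cv2.imread('pics/s3.png')
from h import *
o,im,d=grab('scene'); save('s4.png',cv2.resize(im[100:320,200:470],None,fx=2.7,fy=2.7))"
```

```text
t: 31.4
tool_pos: [0.5266, 0.1978, 0.1825]
tool_rot: [0.182, 3.132, 0.002]
contact_force: [-0.6, -0.3, -0.8]
opening: 0.0542
grip_force: 0.0
t: 32.23
tool_pos: [0.5049, 0.0247, 0.1791]
tool_rot: [-0.18, -3.135, -0.001]
contact_force: [-0.5, -0.7, 0.0]
opening: 0.0542
grip_force: 0.0
t 32.2 pos [504.9  24.7 179.1] phi 83.4 down -1.0000 | shift [-151.5    6.9  145.9] roll 0.002 q6 -1.55 F [-0.5 -0.7  0. ] open 54.2
top cover [536.  278.4  60.8  49.8  83.2] 274 52.6
top jarlid [544.5 362.3  45.5  44.9  58. ] 217 61.1
top botcapnew [527.8 200.1  10.7  18.1  74.3] 28 99.8
top rack [603.2 272.  110.2  85.6  83.4] 477 44.3
top tape [ 759.8 -140.6   68.4   69.    43.4] 283 23.5
top wash [753.7 149.5  30.   29.9  28.7] 115 139.3
scene cover [535.5 275.5  64.3  51.2  84.6] 165 53.1
scene jarlid [543.  361.4  43.6  48.8  42.6] 134 62.0
scene botcapnew [525.7 195.9  18.6  21.5  37.6] 42 98.8
scene rack [602.  270.7 112.4  88.5  83. ] 306 44.8
scene tape [ 759.6 -140.5   70.8   70.2   86. ] 390 23.9
scene wash [752.8 148.3  29.5  30.5  69.2] 119 139.9
wrist cover [534.4 276.9  62.5  50.2  84. ] 1121 53.2
wrist jarlid [542.3 361.1  45.7  45.7   1.4] 684 62.0
wrist botcapnew [525.6 196.4  21.4  19.2  80.4] 432 99.9
wrist rack [615.4 269.8 110.9  55.5  83.8] 1769 45.2
wrist tape [ 748.6 -161.5   25.9   62.1   69.6] 327 24.3
wrist wash [740.9 157.6  11.9   4.9  57.4] 26 123.2
```

View pics/s4.png

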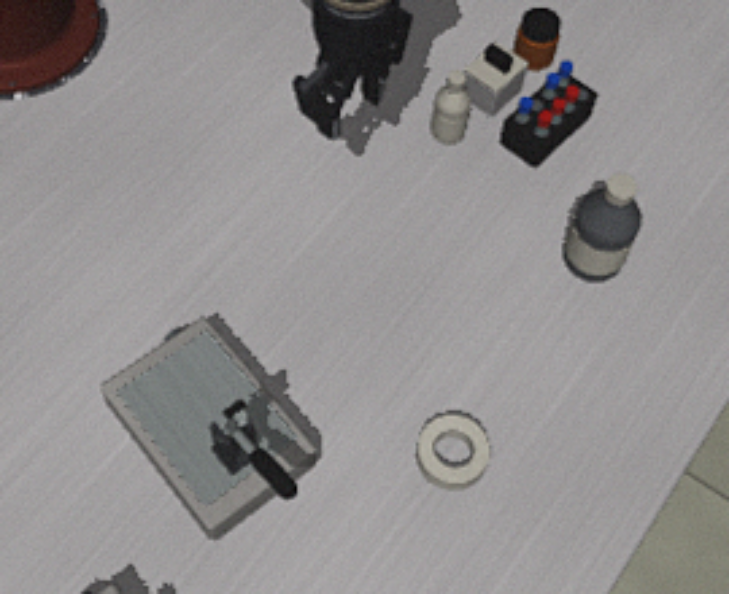

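The clamp is still open (275,470). The covered block (495,80) stands in front of the rack with the jar (540,40) to its left and the bottle (450,110) to its right. The gaps measure 29–30 mm, and the tape and wash bottle have not moved.

```bash
python3 -c "
from station import ctrl
print(ctrl.finish_job())"
```

```text
the job is handed in; nothing more can be done
None
```

The job is done and handed in at about 33 s: the clamp is open, the covered block stands square in front of the rack about 2 mm off centre, the jar is on its left and the bottle on its right with gaps of 29–30 mm, and the tape and wash bottle have not moved.

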